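# Load two castor wheels into the pockets of an indexing shuttle

### The job

Load the two castor wheels lying on the steel deck into the two pockets of the sliding shuttle, one wheel in each, by pushing them along the deck and over its edge without lifting them. Slide the shuttle, which has an upright knob, to bring an empty pocket squarely in front of the deck, drop in the leading wheel only, then bring the other pocket round and drop in the second, so that both wheels end lying flat on the pocket floors.

Things in the scene. Friction and masses are not known exactly. Their poses are not given: they have to be found in the camera images.
- rack: Fixed grey steel loading rack; origin on the bench below the middle of the deck's drop edge. Deck: a flat channel, top 30 mm above the bench, from the drop edge at rack y = 0 back to y = +250 mm, 80 mm wide between two side lips (6 mm thick, tops 44 mm above the bench); rear end and top open. Wheels are pushed toward the rack's -y. Shuttle track runs along the rack's x.
- drop_edge (a point): Middle of the deck's drop edge, on the deck's top surface (30 mm above the bench). Axes as the rack: x along the edge (the way the shuttle slides), y back along the deck away from the pockets, z up.
- shuttle (a joint): Shuttle's slide along rack +x, 0 to 0.120 m; stays where left (2 N friction). pocket_far is square to the deck at 0.014, pocket_near at 0.106; at the start neither is. The shuttle is an open aluminium two-pocket box, 188 mm along x, close in front of the drop edge; its end walls and divider (4 mm thick) reach 28 mm above the bench, its far wall 68 mm.
- pocket_far (a point): Centre of the floor of the shuttle's pocket on the rack's +x side (farther from the robot). Pocket 88 mm (x) by 90 mm (y) inside, floor 20 mm above the bench, 10 mm below the deck's top; it reaches from 2 mm behind the drop edge to 88 mm beyond it. Axes as the rack.
- pocket_near (a point): Centre of the floor of the other pocket, on the rack's -x side (nearer the robot); the same size, 92 mm from pocket_far.
- knob (a point): On the axis of the shuttle's upright black knob (26 mm diameter, from 80 to 114 mm above the bench), this point 100 mm above the bench. It stands outside the middle of the shuttle's far wall, 106 mm beyond the drop edge, and moves with the shuttle (shuttle joint 0.060: straight ahead of drop_edge).
- wheel_1: Black castor wheel lying flat, 75 mm across, 22 mm thick, 0.14 to 0.28 kg; origin at the centre of its underside, z up. Two alike, one behind the other on the deck; either may lead. Pushing the rear one drives both: the leader tips as its centre passes the edge and drops flat when its rear rim clears it, the follower's centre then being about 37 mm short of the edge.
- wheel_2: The other castor wheel, the same.
Things that resemble listed ones, but are neither listed nor needed, are in the scene too. Leave any blue look-alike of the wheel_1 alone.

How it is judged:
On the way:
1. one wheel lies flat in a pocket while the other still lies flat on the deck ((((horizontal distance between wheel_1 and pocket_near below 0.014 m and z of wheel_1 in the frame of pocket_near between -0.006 and 0.006 m and angle between wheel_1's own z axis and vertical below 0.08 rad and linear speed of wheel_1 below 0.02 m/s) and (height (world z) of wheel_2 above 0.025 m and angle between wheel_2's own z axis and vertical below 0.08 rad and y of wheel_2 in the frame of drop_edge above 0 m)) or ((horizontal distance between wheel_1 and pocket_far below 0.014 m and z of wheel_1 in the frame of pocket_far between -0.006 and 0.006 m and angle between wheel_1's own z axis and vertical below 0.08 rad and linear speed of wheel_1 below 0.02 m/s) and (height (world z) of wheel_2 above 0.025 m and angle between wheel_2's own z axis and vertical below 0.08 rad and y of wheel_2 in the frame of drop_edge above 0 m)) or ((horizontal distance between wheel_2 and pocket_near below 0.014 m and z of wheel_2 in the frame of pocket_near between -0.006 and 0.006 m and angle between wheel_2's own z axis and vertical below 0.08 rad and linear speed of wheel_2 below 0.02 m/s) and (height (world z) of wheel_1 above 0.025 m and angle between wheel_1's own z axis and vertical below 0.08 rad and y of wheel_1 in the frame of drop_edge above 0 m)) or ((horizontal distance between wheel_2 and pocket_far below 0.014 m and z of wheel_2 in the frame of pocket_far between -0.006 and 0.006 m and angle between wheel_2's own z axis and vertical below 0.08 rad and linear speed of wheel_2 below 0.02 m/s) and (height (world z) of wheel_1 above 0.025 m and angle between wheel_1's own z axis and vertical below 0.08 rad and y of wheel_1 in the frame of drop_edge above 0 m)))), for 0.2 s.
At the end, for the whole second after the job is handed in: each of the two pockets holds one castor wheel lying flat on its floor (within 14 mm of the pocket's centre, 6 mm of its floor and 0.08 rad of level) and at rest ((((horizontal distance between wheel_1 and pocket_near below 0.014 m and z of wheel_1 in the frame of pocket_near between -0.006 and 0.006 m and angle between wheel_1's own z axis and vertical below 0.08 rad and linear speed of wheel_1 below 0.02 m/s) and (horizontal distance between wheel_2 and pocket_far below 0.014 m and z of wheel_2 in the frame of pocket_far between -0.006 and 0.006 m and angle between wheel_2's own z axis and vertical below 0.08 rad and linear speed of wheel_2 below 0.02 m/s)) or ((horizontal distance between wheel_1 and pocket_far below 0.014 m and z of wheel_1 in the frame of pocket_far between -0.006 and 0.006 m and angle between wheel_1's own z axis and vertical below 0.08 rad and linear speed of wheel_1 below 0.02 m/s) and (horizontal distance between wheel_2 and pocket_near below 0.014 m and z of wheel_2 in the frame of pocket_near between -0.006 and 0.006 m and angle between wheel_2's own z axis and vertical below 0.08 rad and linear speed of wheel_2 below 0.02 m/s)))); the robot touches nothing.
It fails at once if a wheel is lifted more than 15 mm off the deck (height (world z) of any of wheel_1, wheel_2 above 0.045 m).
It also fails if it takes over 66 s, if anything falls off the work surface, if the arm or the gripper's body presses on something with over 40 N, if the wrist force passes 120 N, or if a joint passes its speed limit or range.

### The arm

A 7-joint arm with a two-finger parallel gripper is mounted at the origin on a cart in front of the work surface, level with it; the furniture and walls round the work are solid. World frame = base frame: x ahead of the robot, y to its left, z up, the work surface at z = 0. Lengths are in m, angles in rad, forces in N, time in s.
With the tool pointing down it reaches from about 0.35 to 0.9 m from the base axis. Payload 19.9 kg.
Tool frame: the origin (TCP) lies on the centre line of the jaws, within the pads' length; the fingertips stand 22 mm ahead of it and the grasp point (between the pads) lies 3 mm ahead of it; z points along the fingers, y is the line along which they close (so a half turn about z gives the same grasp; the last joint's range is limited). The gripper opens to 85 mm and grips with 20 to 120 N. Pads are 22 mm wide; open, the fingers measure 114 mm over their backs; the gripper's body (76 mm by 85 mm) begins 54 mm behind the grasp point. The pads swing forward as they close: fully open they stand 13 mm farther back than shut.
Start: joints at [1.093, 0.417, -0.01, 1.614, 0.005, 1.111, -0.053], TCP at [0.264, -0.566, 0.253] pointing down, gripper open.
Joint ranges: [-2.81, 2.81], [-0.39, 2.02], [-1.27, 1.25], [0.06, 2.57], [-1.19, 4.33], [0.19, 2], [-2.82, 2.82]. Speed limits (rad/s): [1.89, 1.89, 2.39, 2.39, 3.01, 3.01, 3.01].

### API

Orientations are given as a unit quaternion [w, x, y, z].
In Python, from cell import * gives the robot as it stands. The module is installed in compiled form; this text tells all that it offers. Calls block until the motion is done:
- reach(position, orientation): joint-space move of the TCP to a pose.
- move_straight(position, vel=0.15, ori=None): straight line of the TCP; ori=None keeps the orientation; vel is the mean speed in m/s.
- movej(angles): joint-space move.
- grip(opening, newtons=None): finger opening in m; newtons is the grip in N (None keeps the last); returns when the fingers have stopped.
- dwell(seconds).
- ik(position, orientation): joint angles nearest the present ones, or None.
- get_obs(): the state.
- snapshot(name): name is "scene" or "top" or "wrist"; returns the picture (384x512x3 uint8, blue, green, red); there is no depth.
- get_calibration(name): a dict with "K" (3x3 intrinsics, pixels), "T" (4x4, takes a point from camera to world coordinates); the wrist camera has in their place "T_tool_cam" (4x4, takes a point from camera to tool coordinates, whose origin is the TCP and whose axes are the flange's). Camera axes: x right, y down, z forward; pixel columns grow to the right and rows downward; lengths in m; the calibration is good to about 2 mm. A picture is of the moment at which its call begins: read the wrist's pose just before it. get_calibration takes no time and is no camera call.
A pose or a line that the arm cannot do raises MotionError and nothing moves.
- job_done(): hands the job in; it is judged then, once.
Trained networks look in the newest picture that a camera, given by its name, has taken for a name from the list of things; names that differ only in an ending like _2 or _b are one class to them, and where a whole thing is asked for, a point or a joint stands for the part that bears it (a point fixed in the world has none). Each returns a list of dicts, best first, with "confidence" (0 to 1); they miss things now and then, are a little off and sometimes report something else, mostly with a low value. They report only what shows in the picture. A call takes as long as a camera call. They do not tell look-alikes from the thing itself.
- boxes_of(name, camera): "position" ([column, row] in pixels, amid what is visible of it).
- regions_of(name, camera): "mask" (384x512 bool, what is visible of it) and "position" ([column, row] in pixels, amid what is visible of it).
- pinpoint(name, camera): "position" ([column, row] in pixels: a listed point, or the origin of a listed thing).
The state is a dict: "time": time; "qpos": joint angles; "dq": joint speeds; "effort": joint torques, N m; "tool_pos": TCP position; "orientation": TCP orientation; "ft_force": force on the tool from outside, world axes, zero at the start; "wrist_torque": the same for the moment, N m; "finger_gap": finger opening in m; "finger_force": force on a finger pad.
Only numpy, scipy, OpenCV 4.12 (cv2) and the standard library are available. Lean on these libraries where they do the work, as an engineer would, in place of code of your own. Each camera call takes 0.05 s, during which the arm holds its last target. There are 200 camera calls.

## Working session

There is one attempt and no reset: what is moved stays moved. The work goes in short steps, each a Python script; the robot and the scene stay as the last script left them, time stands still between calls to the robot, and variables do not carry over. Pictures are saved under pics/ and viewed, at most 10 in all, crops included, and the job is handed in when it is done.

```bash
mkdir -p pics
cat > h.py <<'E'
from cell import *
import numpy as np, cv2
def cam(n):
    c=get_calibration(n); return np.array(c["K"]),np.array(c["T"])
def px2w(n,px,z):
    K,T=cam(n); d=T[:3,:3]@np.linalg.solve(K,[px[0],px[1],1.]); o=T[:3,3]
    return o+d*(z-o[2])/d[2]
E
python3 - <<'E'
from h import *
for n in ["scene","top"]:
    im=snapshot(n); cv2.imwrite(f"pics/{n}.png",cv2.resize(im,(768,576)))
    for nm,f,z in [("wheel_1",pinpoint,.03),("drop_edge",pinpoint,.03),("pocket_far",pinpoint,.02),("pocket_near",pinpoint,.02),("knob",pinpoint,.1)]:
        for d in f(nm,n): print(n,nm,np.round(d["position"],1),round(d["confidence"],2),np.round(px2w(n,d["position"],z),3))
    print(np.round(cam(n)[1],2).tolist())
print(get_obs())
E
```

```text
scene wheel_1 [175.5 273.9] 0.96 [0.464 0.527 0.03 ]
scene wheel_1 [200.8 244.7] 0.93 [0.504 0.41  0.03 ]
scene wheel_1 [246.7 218.4] 0.71 [0.497 0.238 0.03 ]
scene wheel_1 [265.6 200. ] 0.52 [0.521 0.123 0.03 ]
scene drop_edge [276.6 192.5] 0.56 [0.525 0.064 0.03 ]
scene pocket_far [272.3 183.7] 0.93 [0.582 0.015 0.02 ]
scene pocket_near [300.9 192. ] 0.87 [ 0.478 -0.006  0.02 ]
scene pocket_near [294.1 162. ] 0.4 [ 0.627 -0.168  0.02 ]
scene knob [297.3 159.4] 0.86 [ 0.538 -0.059  0.1  ]
[[-0.75, -0.35, 0.57, -0.16], [-0.66, 0.38, -0.64, 0.95], [0.01, -0.86, -0.52, 0.7], [0.0, 0.0, 0.0, 1.0]]
top wheel_1 [147.8 180. ] 0.76 [0.492 0.499 0.03 ]
top wheel_1 [248.2 173.3] 0.64 [0.507 0.238 0.03 ]
top drop_edge [317.4 166.4] 0.61 [0.523 0.06  0.03 ]
top pocket_far [333.9 149.5] 0.9 [0.569 0.015 0.02 ]
top pocket_near [334.8 183. ] 0.97 [0.481 0.015 0.02 ]
top knob [363.  155.9] 0.94 [ 0.538 -0.039  0.1  ]
[[-0.01, -1.0, 0.1, 0.39], [-1.0, 0.01, 0.03, 0.19], [-0.03, -0.1, -0.99, 0.97], [0.0, 0.0, 0.0, 1.0]]
{'time': 0.6, 'qpos': array([ 1.0924935 ,  0.41735193, -0.0103015 ,  1.6136048 ,  0.00471788,
        1.11070367, -0.05298399]), 'dq': array([ 9.82979907e-04, -7.22992653e-04, -9.48796094e-05, -2.30176095e-04,
       -1.24112484e-05,  5.53668756e-04,  1.06493089e-03]), 'effort': array([-1.03698276e-03, -8.63907409e+01,  6.76272400e-01, -4.35102296e+01,
        1.89314014e-02,  1.97531226e-03,  1.01460395e-05]), 'tool_pos': array([ 0.26439505, -0.56630114,  0.25328809]), 'orientation': array([-1.41614973e-05,  9.76241982e-01,  2.16683160e-01, -3.07339352e-05]), 'ft_force': array([ 0.35026578, -0.03510532,  0.46729368]), 'wrist_torque': array([0.00274061, 0.00886353, 0.00257293]), 'finger_force': 0.0, 'finger_gap': 0.08553096993361042}
```

View pics/top.png

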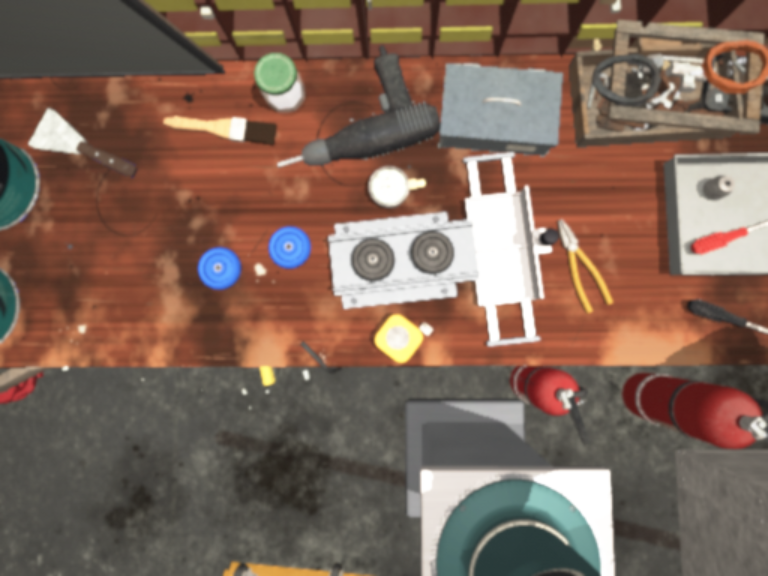

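View pics/scene.png

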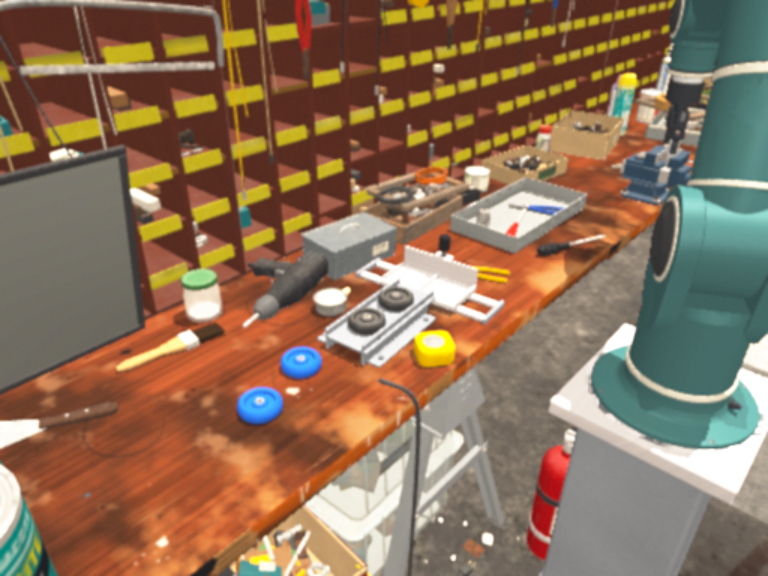

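The candidates in the top view (768 px scale) are black wheels at (373,259) and (433,251) on the deck, and blue discs at (218,268) and (289,247) on the bench. The black pair on the deck are the castor wheels, and the blue look-alikes stay where they are. The shuttle is roughly mid-slide, with the knob at (549,236). I'll check the choice with a close wrist view.

```bash
cat >> h.py <<'E'
from scipy.spatial.transform import Rotation as R
def down(th):  # tool x = rack y, tool y = rack x
    X=np.array([np.cos(th),np.sin(th),0]);Y=np.array([-np.sin(th),np.cos(th),0])
    q=R.from_matrix(np.c_[Y,X,[0,0,-1]]).as_quat(); return q[[3,0,1,2]]
def wcam():
    c=get_calibration("wrist"); o=get_obs(); q=o["orientation"]
    T=np.eye(4);T[:3,:3]=R.from_quat(np.r_[q[1:],q[0]]).as_matrix();T[:3,3]=o["tool_pos"]
    return np.array(c["K"]),T@np.array(c["T_tool_cam"])
def ray(KT,px,z):
    K,T=KT; d=T[:3,:3]@np.linalg.solve(K,[px[0],px[1],1.]); o=T[:3,3]
    return o+d*(z-o[2])/d[2]
E
python3 - <<'E'
from h import *
print(np.round(get_calibration("wrist")["T_tool_cam"],3).tolist())
reach([0.52,0.10,0.38],down(.12))
KT=wcam(); im=snapshot("wrist"); cv2.imwrite("pics/w1.png",im); np.savez("w1.npz",K=KT[0],T=KT[1])
for nm,z in [("wheel_1",.03),("drop_edge",.03),("pocket_far",.02),("pocket_near",.02),("knob",.1)]:
    for d in pinpoint(nm,"wrist"): print(nm,np.round(d["position"],1),round(d["confidence"],2),np.round(ray(KT,d["position"],z),4))
o=get_obs();print(o["time"],o["tool_pos"])
E
```

```text
[[-0.0, -0.953, -0.304, 0.079], [1.0, -0.0, -0.0, -0.001], [0.0, -0.304, 0.953, -0.122], [0.0, 0.0, 0.0, 1.0]]
wheel_1 [260.3 125.4] 0.95 [0.5237 0.139  0.03  ]
wheel_1 [259.5  54.2] 0.84 [0.51   0.2397 0.03  ]
drop_edge [253.6 173.2] 0.66 [0.5221 0.0614 0.03  ]
pocket_near [226.5 197. ] 0.87 [0.4809 0.0117 0.02  ]
knob [251.7 253. ] 0.67 [ 0.5322 -0.0462  0.1   ]
3.4667 [0.52007578 0.09980039 0.37994414]
```

View pics/w1.png

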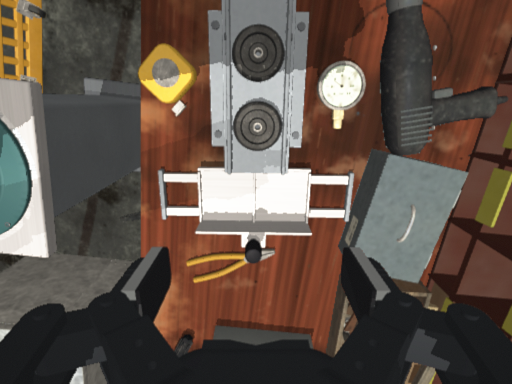

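The close view confirms it: two black wheels on the deck, leader at (257,127) and follower at (258,52). The shuttle is about mid-slide, its far wall running (197,232)–(312,234), with the knob at (253,250). Next I move over the knob and refine its position and the rack yaw.

Run:
```python
from h import *
d=np.load("w1.npz");KT=(d["K"],d["T"])
def ang(a,b,z):
    v=ray(KT,b,z)-ray(KT,a,z); return np.round(np.arctan2(v[1],v[0]),3),np.round(np.hypot(v[0],v[1]),3)
print("wall",ang((197,232),(312,234),.068),"wheels",ang((257.5,127),(258.3,52.5),.052),"deckedge",ang((228,172),(288,172),.03),"bars",ang((164,195),(350,196),.03))
reach([0.545,-0.06,0.24],down(.125))
KT=wcam(); im=snapshot("wrist"); cv2.imwrite("pics/w2.png",cv2.resize(im,(768,576)))
for nm,z in [("wheel_1",.03),("drop_edge",.03),("pocket_far",.02),("pocket_near",.02),("knob",.1)]:
    for d in pinpoint(nm,"wrist"): print(nm,np.round(d["position"],1),round(d["confidence"],2),np.round(ray(KT,d["position"],z),4))
np.savez("w2.npz",K=KT[0],T=KT[1])
```

```text
wall (np.float64(0.099), np.float64(0.185)) wheels (np.float64(1.68), np.float64(0.101)) deckedge (np.float64(0.118), np.float64(0.098)) bars (np.float64(0.112), np.float64(0.313))
drop_edge [248.1  53.9] 0.63 [0.5236 0.0626 0.03  ]
pocket_far [286.2  98.5] 0.84 [0.5704 0.0244 0.02  ]
pocket_near [204.6  97.4] 0.77 [0.4807 0.0143 0.02  ]
knob [242.  172.1] 0.57 [ 0.5323 -0.0451  0.1   ]
```

View pics/w2.png

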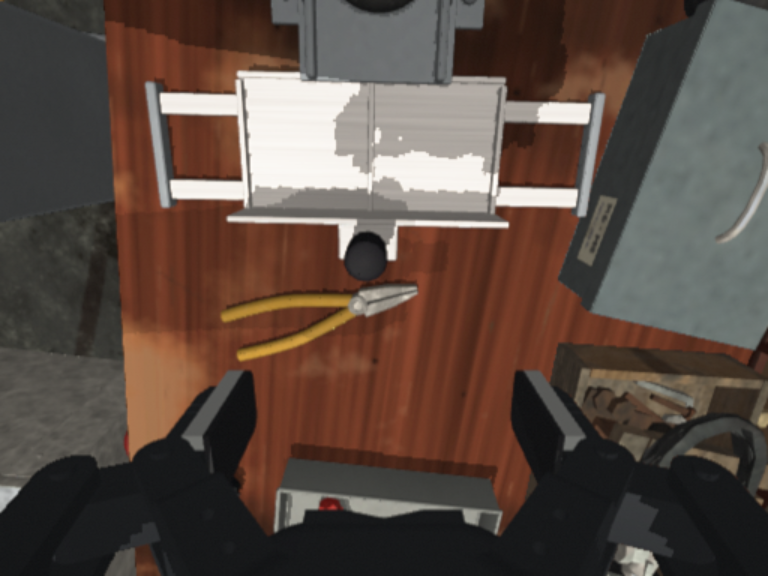

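Two estimates agree: drop edge ≈ (0.5235, 0.062), yaw ≈ 0.105, and knob at rack x ≈ −2.5 mm (joint ≈ 0.0575). I'll grip the knob and bring pocket_far square (knob at x = −46 mm).

```bash
cat >> h.py <<'E'
TH=.105; O=np.array([.5235,.062])
X=np.array([np.cos(TH),np.sin(TH)]);Y=np.array([-np.sin(TH),np.cos(TH)])
def W(x,y,z): return np.r_[O+x*X+y*Y,z]
def rk(p): d=np.array(p[:2])-O; return np.round([d@X,d@Y],4)
Q=down(TH)
def st(s=""):
    o=get_obs(); print(s,round(o["time"],1),rk(o["tool_pos"]),o["tool_pos"].round(4),"F",o["ft_force"].round(1),"gap",round(o["finger_gap"],4),round(o["finger_force"],1))
E
python3 - <<'E'
from h import *
grip(.055,20)
move_straight(W(-.0025,-.107,.20),.15,Q); 
move_straight(W(-.0025,-.107,.102),.12); st("down")
grip(.0,20); st("grip")
move_straight(W(-.046,-.107,.102),.06); dwell(.2); st("slid")
KT=wcam(); im=snapshot("wrist"); cv2.imwrite("pics/w3.png",im)
for nm,z in [("drop_edge",.03),("pocket_far",.02),("pocket_near",.02),("knob",.1)]:
    for d in pinpoint(nm,"wrist"): print(nm,round(d["confidence"],2),rk(ray(KT,d["position"],z)))
E
```

```text
down 6.5 [-0.0021 -0.107 ] [ 0.5327 -0.0446  0.1027] F [-0.7  0.7 -0.7] gap 0.055 0.0
grip 6.8 [-0.0021 -0.1071] [ 0.5326 -0.0448  0.1026] F [-1.2 -0.5  6.7] gap 0.0252 20.2
slid 7.9 [-0.046  -0.1071] [ 0.489  -0.0493  0.1026] F [-2.4  0.4 12.9] gap 0.0258 20.7
drop_edge 0.78 [ 0.0016 -0.0007]
pocket_far 0.83 [-0.0002 -0.0417]
pocket_near 0.62 [-0.0923 -0.0429]
knob 0.65 [-0.0462 -0.1055]
```

View pics/w3.png

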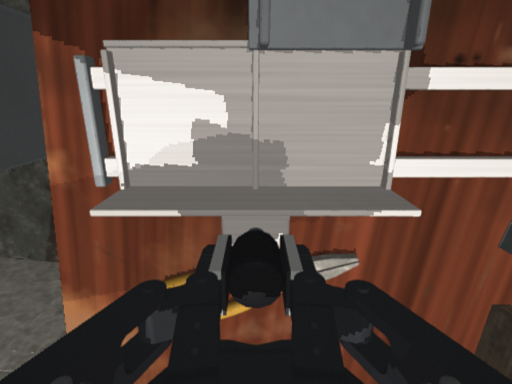

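The knob is held, and pocket_far is square to within about 1 mm (deck lips at columns 250–427, pocket at 258–402). I'll nudge it +1 mm, release it and push the rear wheel.

```bash
sed -i 's/^O=\|; O=np.array(\[.5235,.062\])/; O=np.array([.5245,.0621])/' h.py
python3 - <<'E'
from h import *
move_straight(W(-.046,-.107,.102),.03); st()
grip(.055); move_straight(W(-.046,-.107,.19),.2)
grip(0)
move_straight(W(0,.268,.15),.25); move_straight(W(0,.268,.058),.12); st("behind")
move_straight(W(0,.15,.058),.05); st()
move_straight(W(0,.0885,.058),.03); dwell(.3); st("pushed")
for n in ["scene","wrist"]:
    KT=wcam() if n=="wrist" else cam(n)
    im=snapshot(n)
    if n=="wrist": cv2.imwrite("pics/w4.png",im)
    else: cv2.imwrite("pics/s4.png",cv2.resize(im[120:300,180:400],None,fx=3,fy=3))
    for d in pinpoint("wheel_1",n): print(n,round(d["confidence"],2),rk(ray(KT,d["position"],.03)),rk(ray(KT,d["position"],.02)))
E
```

```text
8.4 [-0.0459 -0.1071] [ 0.4901 -0.0492  0.1026] F [-0.5 -0.7  9.8] gap 0.0254 20.6
behind 12.5 [0.0003 0.2683] [0.4967 0.3289 0.0586] F [-0.1  0.1 -0.1] gap 0.0001 0.0
 15.0 [-0.      0.1501] [0.5087 0.2114 0.058 ] F [0.8 2.2 0.2] gap 0.0003 0.9
pushed 17.5 [-0.      0.0885] [0.5152 0.1502 0.058 ] F [ 0.9  0.8 -0.2] gap -0.0001 1.0
scene 0.75 [-0.0173  0.4757] [-0.0088  0.4685]
scene 0.68 [0.018  0.3436] [0.027  0.3344]
scene 0.61 [0.0033 0.0378] [0.0121 0.024 ]
scene 0.5 [ 0.0118 -0.0429] [ 0.0208 -0.0579]
wrist 0.64 [0.0033 0.0385] [0.0035 0.0299]
```

View pics/s4.png

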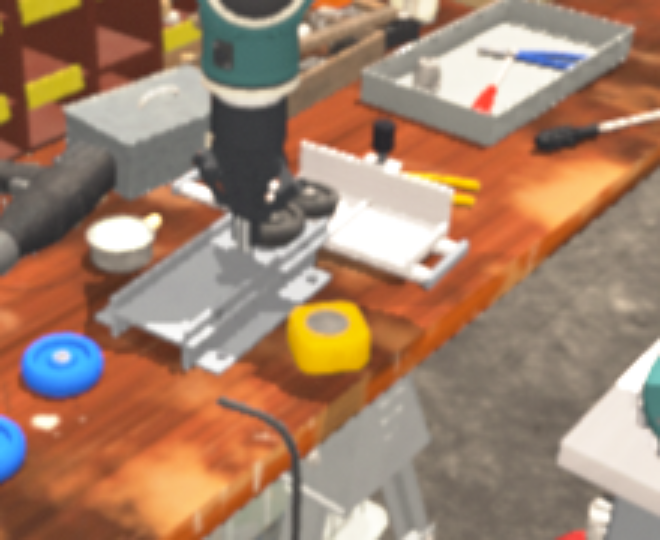

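The leader sits at the edge (310,198), probably still tilted, and the follower is at y ≈ 38 mm. I'll push on by small steps.

Run:
```python
from h import *
for y in (.087,.0855,.084):
    move_straight(W(0,y,.058),.02); dwell(.15); st(y)
    KT=cam("scene"); snapshot("scene")
    for d in pinpoint("wheel_1","scene"):
        p=rk(ray(KT,d["position"],.03))
        if p[1]<.2: print("  ",round(d["confidence"],2),np.round(d["position"],1),p,rk(ray(KT,d["position"],.02)))
cv2.imwrite("pics/s5.png",cv2.resize(snapshot("scene")[150:240,220:330],None,fx=6,fy=6))
```

```text
0.087 18.1 [-0.      0.0868] [0.5154 0.1484 0.058 ] F [ 0.2 -0.1  0.4] gap -0.0001 0.0
   0.65 [283.2 188.6] [-0.0035 -0.0321] [ 0.0052 -0.0469]
   0.63 [272.7 197.5] [-0.0064  0.0352] [0.0023 0.0213]
0.0855 18.6 [0.     0.0854] [0.5156 0.147  0.058 ] F [-0.9 -0.5 -0.1] gap 0.0003 0.0
   0.66 [273.2 195.1] [0.0004 0.0219] [0.0092 0.0079]
   0.56 [285.4 188.4] [-0.0086 -0.0375] [ 0.     -0.0524]
0.084 19.1 [0.    0.084] [0.5157 0.1456 0.058 ] F [1.1 0.8 0.3] gap 0.0004 0.0
   0.72 [283.7 187. ] [ 0.0007 -0.042 ] [ 0.0095 -0.057 ]
   0.46 [270.6 198. ] [-0.0027  0.0416] [0.006  0.0279]
```

View pics/s5.png

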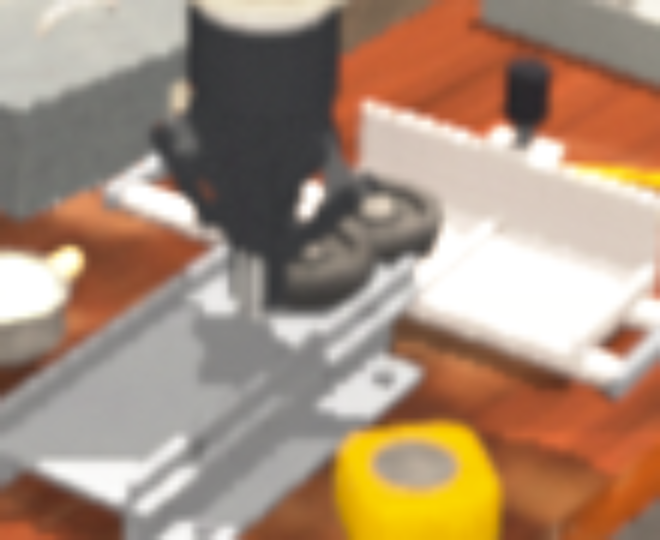

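The picture doesn't settle whether the leader at (385,215) is flat. I'll back off and look from above.

Run:
```python
from h import *
move_straight(W(0,.11,.058),.15); move_straight(W(0,.03,.22),.25); dwell(.1)
KT=wcam(); im=snapshot("wrist"); cv2.imwrite("pics/w6.png",im); np.savez("w6.npz",K=KT[0],T=KT[1])
for nm in ["wheel_1","pocket_far","drop_edge"]:
  for d in pinpoint(nm,"wrist"): print(nm,round(d["confidence"],2),np.round(d["position"],1),rk(ray(KT,d["position"],.03)),rk(ray(KT,d["position"],.02)))
st()
```

```text
wheel_1 0.78 [258.  169.3] [0.0023 0.0371] [0.0023 0.0348]
wheel_1 0.62 [260.1 226.5] [ 0.0049 -0.0299] [ 0.0051 -0.0344]
 20.8 [-0.0003  0.0305] [0.5211 0.0924 0.2193] F [ 0.2 -0.2  0.1] gap -0.0001 0.0
```

View pics/w6.png

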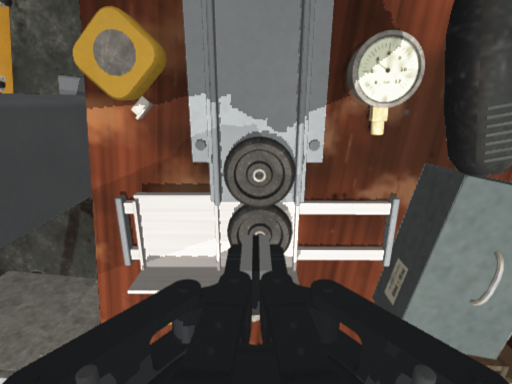

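The follower is at about y = 37 mm. The fingers hide the leader at (260,236), so I'll look from above the knob, where I need to go next anyway.

Run:
```python
from h import *
grip(.055)
move_straight(W(-.046,-.107,.22),.25); dwell(.1)
KT=wcam(); im=snapshot("wrist"); cv2.imwrite("pics/w7.png",cv2.resize(im[:260,120:400],None,fx=2.3,fy=2.3)); np.savez("w7.npz",K=KT[0],T=KT[1])
for nm in ["wheel_1","pocket_far","drop_edge"]:
  for d in pinpoint(nm,"wrist"): print(nm,round(d["confidence"],2),np.round(d["position"],1),rk(ray(KT,d["position"],.03)),rk(ray(KT,d["position"],.02)))
st()
```

```text
wheel_1 0.84 [306.5  30.1] [0.003  0.0347] [0.0045 0.0367]
wheel_1 0.76 [303.5 108.1] [ 0.0037 -0.0361] [ 0.0053 -0.0364]
pocket_far 0.59 [299.5 116.9] [ 0.     -0.0448] [ 0.0015 -0.0453]
drop_edge 0.75 [304.6  70.2] [ 0.003  -0.0004] [0.0045 0.0005]
drop_edge 0.45 [307.1 107.8] [ 0.0073 -0.0358] [ 0.009  -0.0361]
drop_edge 0.36 [300.6  74.7] [-0.0008 -0.0045] [ 0.0007 -0.0038]
 22.4 [-0.0458 -0.1063] [ 0.4901 -0.0484  0.22  ] F [-0.4  0.7 -0.3] gap 0.0548 0.0
```

View pics/w7.png

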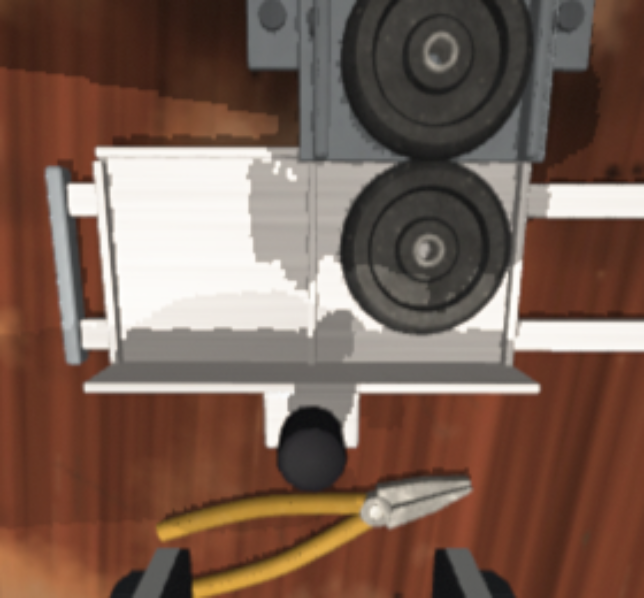

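The leader lies flat in pocket_far: it is round, its centre is at (427,250), and its rear rim is clear of the deck edge at row 158. The follower is flat on the deck at (436,50). Now I slide the shuttle to bring pocket_near round and push the second wheel.

Run:
```python
from h import *
move_straight(W(-.046,-.107,.102),.12); grip(0,20); st("grip")
move_straight(W(.046,-.107,.102),.05); dwell(.2); st("slid")
KT=wcam(); snapshot("wrist")
for nm in ["wheel_1","pocket_near","pocket_far","drop_edge","knob"]:
  for d in pinpoint(nm,"wrist"): print(nm,round(d["confidence"],2),rk(ray(KT,d["position"],.03)),rk(ray(KT,d["position"],.02)))
grip(.055); move_straight(W(.046,-.107,.19),.2); grip(0)
move_straight(W(0,.12,.13),.25); move_straight(W(0,.12,.058),.12); st("behind")
move_straight(W(0,.04,.058),.05); move_straight(W(0,.0085,.058),.025); dwell(.4); st("pushed")
move_straight(W(0,.04,.058),.12); move_straight(W(0,.06,.15),.2); grip(.055)
move_straight(W(0,-.107,.23),.25); dwell(.1)
KT=wcam(); im=snapshot("wrist"); cv2.imwrite("pics/w8.png",cv2.resize(im[:260,120:400],None,fx=2.3,fy=2.3))
for nm in ["wheel_1","pocket_near","pocket_far","drop_edge"]:
  for d in pinpoint(nm,"wrist"): print(nm,round(d["confidence"],2),rk(ray(KT,d["position"],.02)))
st()
```

```text
grip 23.9 [-0.0458 -0.1072] [ 0.4902 -0.0493  0.1025] F [-1.   0.   6.1] gap 0.0254 19.8
slid 26.1 [ 0.0463 -0.1072] [ 0.5818 -0.0397  0.1025] F [-0.8 -0.2  6.1] gap 0.0254 19.7
wheel_1 0.98 [ 0.0929 -0.037 ] [ 0.0953 -0.0375]
wheel_1 0.44 [-0.0004 -0.0003] [-0.0029  0.0012]
pocket_near 0.74 [ 0.0015 -0.0412] [-0.0009 -0.0419]
pocket_far 0.73 [ 0.0898 -0.0425] [ 0.092  -0.0432]
knob 0.91 [ 0.0451 -0.1524] [ 0.045  -0.1588]
behind 29.8 [0.0003 0.1201] [0.5122 0.1815 0.0585] F [-0.8 -0.1  0. ] gap -0.0003 0.0
pushed 33.3 [-0.      0.0085] [0.5236 0.0706 0.058 ] F [0.8 0.1 0.5] gap 0.0 0.0
wheel_1 0.86 [ 0.0035 -0.0363]
wheel_1 0.59 [ 0.0987 -0.0358]
pocket_near 0.8 [ 0.0007 -0.0413]
pocket_near 0.46 [ 0.0955 -0.0362]
pocket_far 0.43 [ 0.0059 -0.0378]
drop_edge 0.67 [-0.0002 -0.    ]
 36.2 [-0.     -0.1064] [ 0.5357 -0.0438  0.2298] F [0.1 0.2 1.1] gap 0.055 0.0
```

View pics/w8.png

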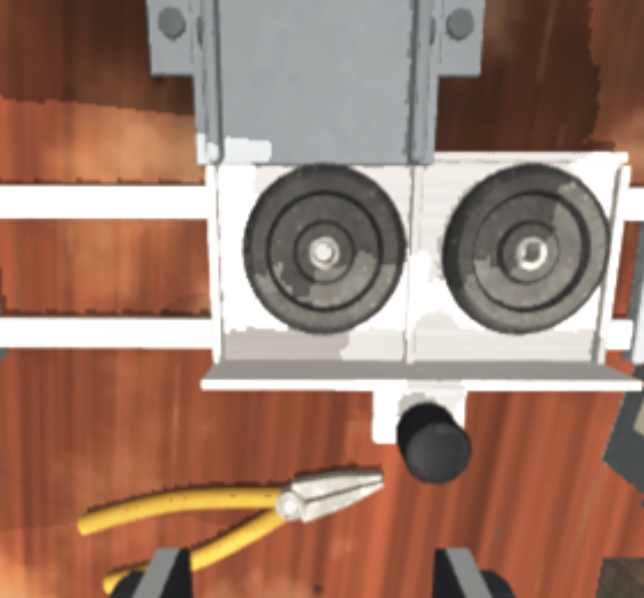

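Both wheels lie flat and match in size and row, at (323,250) and (527,250), with their rims clear of the deck edge at row 163. Each is within about 10 mm of its pocket's centre, and the robot is clear. I'm handing in.

```bash
python3 -c "
from cell import *
print(job_done())"
```

```text
the job is handed in; nothing more can be done
None
```

I handed the job in at about 36 s: both castor wheels look flat in the last picture, one in each shuttle pocket and within about 10 mm of its centre, with the robot clear; no verdict came back.

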